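Jack up the printing table's front edge

ROBOT

A 6-joint arm with a two-finger parallel gripper is mounted at the origin on the work surface. World frame = base frame: x ahead of the robot, y to its left, z up, the work surface at z = 0. Lengths are in mm, angles in rad, forces in N, time in s.
With the tool pointing down it reaches from about 250 to 800 mm from the base axis. Payload 8.5 kg.
Tool frame: the origin (TCP) lies where the fingers leave the gripper's body, on its centre line; the fingertips stand r.tip_reach ahead of it and the grasp point (between the pads) lies 54 mm ahead of it (r.tip_reach is the distance from the TCP to the fingertips, in mm); z points along the fingers, y is the line along which they close (so a half turn about z gives the same grasp; the last joint's range is limited). The gripper opens to 85 mm and grips with 20 to 120 N. Pads are 22 mm wide; open, the fingers measure 114 mm over their backs; the gripper's body (76 mm by 85 mm) begins 54 mm behind the grasp point. The pads swing forward as they close: fully open they stand 13 mm farther back than shut.
Start: joints at [1.335, 0.238, -0.013, 1.319, 0, 1.571], TCP at [122.641, 510.437, 303.876] pointing down, gripper open.
Joint ranges: [-2.66, 2.66], [-1.03, 1.9], [-1.14, 1.46], [-1.82, 2.27], [-1.45, 1.34], [-3.14, 3.14]. Speed limits (rad/s): [2.22, 2.22, 2.79, 3.14, 3.14, 3.14].

INTERFACE

Orientations are given as a unit quaternion [w, x, y, z].
In Python, from bench import r, cams, job, finder gives the robot as it stands.
- The arm moves only by the tool servo_tool, never from a script. Its argument "plan" is a list of rows, each an object with "slide": the shift along the tool's x, y, z in units of 20 cm (1.0 is 20 cm), a list of three; "dr": the turn, a rotation vector about the tool's x, y, z in units of 120 degrees (1.0 is 120 degrees), a list of three; "hand": the gripper's target within -1 to 1 (fully open at 1, half-way at 0, shut at -1). In form: [{"slide": [dx, dy, dz], "dr": [ax, ay, az], "hand": hand}, ...]. A call has exactly 5 rows; each row shifts and turns the commanded pose from where the row before left it, along the tool's axes as they then stand; what a row does not reach is not made up. A row lasts 1/8 s, in which the tool goes at most 62.5 mm and 10.7 degrees, less where a joint would pass 70% of its speed; a pose out of reach is approached as far as the arm can. A call with a number of a shift or a turn outside -1 to 1 is refused whole. A call with a gripper value outside its range is refused whole. The fingers move at their own pace and stop on an object; the grip force is fixed at half the most. Time passes only in rows, so rows that do not move let the fingers close, or fill a call up. It gives the time, the measured TCP pose, the force, the opening and the grip force at its end, in the units of the state.
- r.state(): the state, without advancing time (a new reading comes with each control period).
- cams.get_image(name): name is "scene" or "side" or "wrist"; returns a dict with "frame" (420x560x3 uint8, blue, green, red), "z_map" (420x560 float32, mm along the optical axis (not along the pixel's ray), 0 where there is no reading), "camera_matrix" (3x3 intrinsics, pixels), "R" (3x3) and "t" (3): a world point X has camera coordinates R X + t; the wrist camera has in their place "mount" (4x4, takes a point from camera to tool coordinates, whose origin is the TCP and whose axes are the flange's). Camera axes: x right, y down, z forward; pixel columns grow to the right and rows downward; lengths in mm; the calibration is good to about 2 mm. A picture is of the moment at which its call begins: read the wrist's pose just before it.
- job.close_job(): hands the job in; it is judged then, once.
Trained networks look in the newest picture that a camera, given by its name, has taken for a name from the list of things; names that differ only in an ending like _2 or _b are one class to them, and where a whole thing is asked for, a point or a joint stands for the part that bears it (a point fixed in the world has none). Each returns a list of dicts, best first, with "score" (0 to 1); they miss things now and then, are a little off and sometimes report something else, mostly with a low value. They report only what shows in the picture. A call takes as long as a camera call.
- finder.silhouettes(camera, target): "pixels" (420x560 bool, what is visible of it) and "extent" ([left, top, right, bottom] in pixels, round what is visible of it).
The state is a dict: "t": time; "joint_positions": joint angles; "dq": joint speeds; "joint_efforts": joint torques, N m; "eef_pos": TCP position; "tcp_rot": TCP orientation; "wrist_force": force on the tool from outside, world axes, zero at the start; "torque": the same for the moment, N m; "finger_gap": finger opening in mm; "finger_force": force on a finger pad.
Only numpy, scipy, OpenCV 4.12 (cv2) and the standard library are available. Lean on these libraries where they do the work, as an engineer would, in place of code of your own. Each camera call takes 0.05 s, during which the arm holds its last target. There are 200 camera calls.

TASK

Stand the small ratchet jack square to the front of the printing table with its saddle centred under the marked lift point, flat on the bench. Then pump its handle in full strokes until both front feet are more than 15 mm off the bench, and finish holding the handle fully down on the last stroke (the third lifts enough) with the jack alone carrying the table, so that the 15 mm packing blocks can go in; do not let go at the end. Leave everything else on the bench where it is.

Things in the scene. Friction and masses are not known exactly. Their poses are not given: they have to be found in the camera images.
- lift_pad (a point): centre of the underside of the table's lift pad: a steel disc 28 mm across under a steel ear (50 mm wide, top at 77 mm) in the middle of the table's front edge, marked by a hexagon bolt head on top of the ear straight above it. 62 mm over the bench at the start, 30 mm in front of the table's front face; the ear's tip is 22 mm before it. x axis: level, from the front edge in under the table; z up
- front_feet (a point): point midway between the undersides of the table's two front levelling feet (rubber discs 40 mm across, 360 mm apart, 50 mm behind the lift pad), z = 0 at the start; gives the feet's height as they rise together, 0.86 times as much as the lift pad
- press: the printing table; origin on the bench straight below the lift pad at the start, axes as the lift pad's. 366 x 446 mm, top at 88 mm, with an aluminium screen frame on it up to 114 mm high. Hinged on its two far feet, 360 mm behind the lift pad and 310 mm behind the front feet; loads the jack with 30 to 45 N
- jack_column (a point): centre of the jack's column, 60 mm over its underside: two aluminium cheeks, 70 mm long (x), 50 mm over their outsides (y), top at 115 mm; can be gripped across from above. x axis: level, from handle end to saddle end; z up. Saddle centre 65 mm along +x. Jack: 0.9 kg, balances about here; base plate 70 mm wide, 8 mm thick, from 100 mm behind to 97 mm before this point
- saddle (a point): centre of the top face of the jack's saddle, a ribbed steel disc 36 mm across on the toe that sticks out at the front of the column; 50 mm above the jack's underside when fully lowered (12 mm below the lift pad's underside). x axis as the jack's
- toe (a joint): height of the toe and saddle over their lowest position (m), 0 to 0.05. A ratchet with 10 mm teeth holds it when the handle comes up: at about 9, 17 and 27 mm after one, two and three full strokes; with the handle held down on the third it stands at about 32 mm, front feet about 17 mm up
- handle_grip (a point): centre of the handle's rubber grip (a bar 22 mm thick; the rubber runs from 45 mm before to 43 mm beyond this point); 150 mm from the pivot handle_pivot, in the jack's middle plane, at the end opposite to the saddle
- handle_pivot (a point): the handle's pivot, 72 mm above the jack's underside, 90 mm behind the saddle's centre; the handle swings in the jack's upright middle plane. x axis turns with the handle
- handle (a joint): pump handle (rad): 0 at rest, sloping up and back 42 deg above level; grows as it is pushed down to its stop at 0.7 (about level). A spring lifts it back. A full stroke lifts the toe 12 to 15 mm; the next tooth clicks at about 0.55; when the handle comes back up (below 0.1, to take the next tooth) the toe settles 5 mm lower. Takes 5 N at the grip unloaded, 12 to 18 N under the table's weight
- jack: the jack; origin on its underside, straight below the saddle's centre; x axis from handle to saddle, z up
- packer_l: bystander: plywood packing block 50 x 70 x 15 mm on the bench before one front foot (they go under the feet later, by another hand); origin at its underside's centre
- packer_r: bystander: the same packing block before the other front foot
- tub_a: bystander: black lidded ink tub, 110 mm across, 105 mm high; origin at its underside's centre
- jar: bystander: glass ink jar with a metal lid, 53 mm across, 60 mm high; origin at its underside's centre
- tape: bystander: roll of paper tape lying flat, 100 mm across, 24 mm high; origin at its underside's centre
- knife: bystander: ink knife with a wooden handle, 200 mm long, 20 mm high, lying; origin at its middle, on the bench

How it is judged (in metres and radians):
On the way, in this order (a step that is already met when the one before it is completed fails the run):
1. the jack stands flat on the bench, square to the table, with its lowered saddle centred under the lift point (horizontal distance between saddle and lift_pad below 0.01 m and angle between the x axis of jack and the x axis of lift_pad, either way round below 0.17 rad and angle between jack's own z axis and vertical below 0.04 rad and height (world z) of jack below 0.004 m and height (world z) of lift_pad below 0.064 m and value of joint toe below 0.005 m), for 0.2 s.
2. strokes have been pumped: the handle is back up and the ratchet holds the table with its front edge off the bench (value of joint handle below 0.2 rad and height (world z) of lift_pad above 0.065 m and contact force between toe and press above 10 N), for 0.1 s.
At the end, for the whole second after the job is handed in: Handle held down (above 0.6 rad, robot's push over 2 N); front feet over 15 mm up, table still, carried by the saddle (over 15 N), untouched by the robot; saddle within 10 mm of the lift pad's centre, jack within 0.2 rad of square, flat (tilt under 0.06 rad, underside under 6 mm up) (horizontal distance between saddle and lift_pad below 0.01 m and angle between the x axis of jack and the x axis of lift_pad, either way round below 0.2 rad and angle between jack's own z axis and vertical below 0.06 rad and height (world z) of jack below 0.006 m and height (world z) of front_feet above 0.015 m and value of joint handle above 0.6 rad and contact force between any of the fingers, the arm and handle above 2 N and contact force between toe and press above 15 N and contact force between each of the fingers, the arm and press below 1 N and linear speed of press below 0.01 m/s); the arm keeps its last pose, push and grip.
It fails at once if another thing on the bench is moved by more than 30 mm (distance of any of packer_l, packer_r, tub_a, jar, tape, knife from where it was at the start of the episode above 0.03 m).
It fails at once if the jack is tipped over (angle between jack's own z axis and vertical above 0.5 rad).
It also fails if it takes over 61 s, if anything falls off the work surface, if the arm or the gripper's body presses on something with over 40 N, if the wrist force passes 120 N, or if a joint passes its speed limit or range.

## Working session

There is one attempt and no reset: what is moved stays moved. The work goes in short steps, Python scripts to look and compute and a tool call to move; the robot and the scene stay as the last step left them, time stands still between calls to the robot, and variables do not carry over. Pictures are saved under pics/ and viewed, at most 10 in all, crops included, and the job is handed in when it is done.

Besides the shell and the picture viewer there is one more tool, called after "Request:" as a command line: name --argument value ..., lists and objects as JSON in quotes. servo_tool: Moves the arm, as the interface text tells. Its arguments: {"type":"object","properties":{"plan":{"type":"array","items":{"type":"object","properties":{"slide":{"type":"array","items":{"type":"number"}},"dr":{"type":"array","items":{"type":"number"}},"hand":{"type":"number"}}}}},"required":["plan"]}

```bash
ls; mkdir -p pics; cat > h.py <<'E'
import numpy as np, cv2
from bench import r, cams, job, finder
from scipy.spatial.transform import Rotation as Ro
def tcp():
    s=r.state(); q=s['tcp_rot']; return np.array(s['eef_pos']),Ro.from_quat([q[1],q[2],q[3],q[0]]).as_matrix()
def cloud(n):
    p,R=tcp(); im=cams.get_image(n); K=np.array(im['camera_matrix']); z=im['z_map']
    v,u=np.mgrid[:z.shape[0],:z.shape[1]]
    c=np.stack([(u-K[0,2])/K[0,0]*z,(v-K[1,2])/K[1,1]*z,z],-1)
    if n=='wrist':
        M=np.array(im['mount']); w=(c@M[:3,:3].T+M[:3,3])@R.T+p
    else: w=(c-np.array(im['t']))@np.array(im['R'])
    w[z==0]=np.nan
    return im['frame'],w
E
python3 - <<'E'
from h import *
print(r.state(), r.tip_reach)
for n in ['scene','side']:
    f,w=cloud(n); cv2.imwrite(f'pics/{n}0.png',f); np.save(n+'0.npy',w)
    for t in ['jack','handle_grip','press','lift_pad','saddle','packer_l','tub_a','jar','tape','knife']:
        for d in finder.silhouettes(n,t)[:2]:
            P=w[d['pixels']]; P=P[~np.isnan(P[:,0])]
            print(n,t,round(d['score'],2),d['extent'],np.round(np.percentile(P,[3,50,97],axis=0)).tolist() if len(P) else '')
E
```

```text
pics
{'t': 0.0, 'joint_positions': array([ 1.33502763e+00,  2.38758286e-01, -1.42496669e-02,  1.31920812e+00,
        3.13842386e-05,  1.57079800e+00]), 'dq': array([-1.69222775e-04, -7.63069209e-05, -4.01659501e-04, -6.30730878e-04,
       -3.50513550e-04,  4.04113139e-04]), 'joint_efforts': array([-4.34839685e-04, -5.38784766e+01,  3.46444774e+01,  1.82536268e-02,
        3.15213993e-05, -1.16304108e-05]), 'eef_pos': array([122.5543001 , 510.17143813, 303.29114417]), 'tcp_rot': array([-9.90716514e-05,  1.17612318e-01,  9.93059333e-01, -7.03099098e-04]), 'wrist_force': array([ 0.05350682, -0.98633735, -0.05660837]), 'torque': array([ 0.02165293, -0.01052097,  0.0241736 ]), 'finger_force': 0.0, 'finger_gap': 85.21560448443397} 72.6
scene jack 0.81 [324.8, 194.1, 391.7, 307.1] [[347.0, 194.0, -0.0], [502.0, 264.0, 50.0], [577.0, 310.0, 190.0]]
scene jack 0.57 [353.3, 195.0, 390.2, 258.3] [[346.0, 196.0, 76.0], [401.0, 223.0, 141.0], [471.0, 253.0, 200.0]]
scene handle_grip 0.9 [350.9, 195.3, 392.0, 258.1] [[345.0, 196.0, 77.0], [404.0, 224.0, 140.0], [473.0, 255.0, 201.0]]
scene press
[... 2260 characters left out ...]
14.0], [698.0, -136.0, 18.0]]
side tub_a 0.57 [298.7, 313.8, 350.4, 378.8] [[479.0, -347.0, 12.0], [522.0, -308.0, 100.0], [575.0, -250.0, 106.0]]
side jar 0.61 [248.8, 131.9, 265.8, 152.4] [[609.0, 369.0, 6.0], [630.0, 380.0, 51.0], [655.0, 415.0, 62.0]]
side jar 0.18 [185.1, 132.6, 245.4, 155.0] [[424.0, 458.0, -2.0], [486.0, 475.0, 4.0], [604.0, 511.0, 20.0]]
side tape 0.69 [377.0, 359.2, 426.2, 412.1] [[601.0, -478.0, 5.0], [651.0, -434.0, 22.0], [694.0, -386.0, 26.0]]
side tape 0.66 [227.3, 159.9, 250.9, 179.7] [[492.0, 256.0, 34.0], [545.0, 269.0, 50.0], [561.0, 294.0, 109.0]]
side knife 0.86 [183.2, 133.8, 242.8, 157.3] [[421.0, 456.0, -2.0], [482.0, 476.0, 4.0], [602.0, 513.0, 20.0]]
```

```bash
python3 - <<'E'
from h import *
w=np.load('scene0.npy'); ws=np.load('side0.npy')
# handle direction
f1=cv2.imread('pics/scene0.png');f2=cv2.imread('pics/side0.png')
a=cv2.resize(f1[130:380,80:440],None,fx=1.1,fy=1.1); 
b=cv2.resize(f2[110:330,150:510],None,fx=1.1,fy=1.1)
cv2.imwrite('pics/v.png',np.vstack([a,b]))
for n,W in (('scene',w),('side',ws)):
    P=W.reshape(-1,3); P=P[~np.isnan(P[:,0])]
    J=P[(P[:,0]>320)&(P[:,0]<600)&(P[:,1]>150)&(P[:,1]<340)&(P[:,2]>4)&(P[:,2]<215)]
    T=J[(J[:,2]>108)&(J[:,2]<122)&(J[:,0]>430)]
    H=J[(J[:,2]>85)]
    S=J[(J[:,2]>44)&(J[:,2]<56)&(J[:,0]>500)]
    print(n,'coltop',len(T),T.mean(0) if len(T) else'',T.min(0),T.max(0)); print('saddle',len(S),S.mean(0),S.min(0),S.max(0))
    B=J[(J[:,2]<12)]; print('base',cv2.minAreaRect(B[:,:2].astype(np.float32)))
    vx=cv2.fitLine(H[:,:2].astype(np.float32),cv2.DIST_HUBER,0,.01,.01).ravel();print('handle line',vx,np.arctan2(vx[1],vx[0]))
    E=P[(P[:,0]>640)&(P[:,0]<712)&(abs(P[:,1])<120)&(P[:,2]>50)]
    print('ear',len(E),np.round(np.percentile(E,[2,50,98],axis=0)) if len(E) else '')
    # table front edge: min x by y bin
    F=P[(P[:,2]>84)&(P[:,2]<93)&(P[:,0]>640)]
    ys=np.arange(-200,200,20);e=[]
    for y in ys:
        q=F[(abs(F[:,1]-y)<6),0]
        if len(q): e.append((y,q.min()))
    e=np.array(e);print('edge',np.round(e).tolist(),np.polyfit(e[:,0],e[:,1],1))
E
```

```text
scene coltop 209 [489.38229704 258.26907878 113.45784015] [430.23073507 223.9929593  108.05434108] [532.44183767 294.63827084 120.96491577]
saddle 165 [539.37207614 278.66898485  49.11224234] [500.36951851 244.79156716  44.03808365] [566.72542963 300.29236272  55.38153913]
base ((456.720458984375, 244.92376708984375), (275.2655029296875, 187.25550842285156), 1.6510252952575684)
handle line [9.2408299e-01 3.8219190e-01 4.1992087e+02 2.3009967e+02] 0.3921671
ear 262 [[665. -99.  70.]
 [690.  -1.  78.]
 [712.  24.  88.]]
edge [[-200.0, 708.0], [-180.0, 711.0], [-160.0, 710.0], [-140.0, 709.0], [-120.0, 709.0], [-100.0, 710.0], [-80.0, 710.0], [-60.0, 711.0], [-40.0, 712.0], [-20.0, 687.0], [0.0, 678.0], [20.0, 688.0], [40.0, 714.0], [60.0, 714.0], [80.0, 715.0], [100.0, 715.0], [120.0, 715.0], [140.0, 716.0], [160.0, 717.0], [180.0, 716.0]] [1.87894913e-02 7.08397367e+02]
side coltop 220 [488.1583412  254.54321512 112.73774439] [430.46781847 219.37704888 108.09067138] [526.63807208 291.40485077 121.32618471]
saddle 109 [540.85632983 269.76387418  49.118184  ] [500.03641433 235.28610808  44.33653852] [564.81602692 299.95924076  55.86127308]
base ((460.4863586425781, 244.6122283935547), (188.47178649902344, 262.935791015625), 89.67540740966797)
handle line [9.1410595e-01 4.0547538e-01 4.1071945e+02 2.1834476e+02] 0.41749886
ear 572 [[ 661. -115.   54.]
 [ 702.  -19.   77.]
 [ 712.   26.   89.]]
edge [[-200.0, 705.0], [-180.0, 705.0], [-160.0, 707.0], [-140.0, 706.0], [-120.0, 706.0], [-100.0, 707.0], [-80.0, 706.0], [-60.0, 709.0], [-40.0, 708.0], [-20.0, 684.0], [0.0, 677.0], [20.0, 685.0], [40.0, 712.0], [60.0, 710.0], [80.0, 712.0], [100.0, 712.0], [120.0, 712.0], [140.0, 713.0], [160.0, 713.0], [180.0, 715.0]] [2.16004235e-02 7.05355114e+02]
```

View pics/v.png

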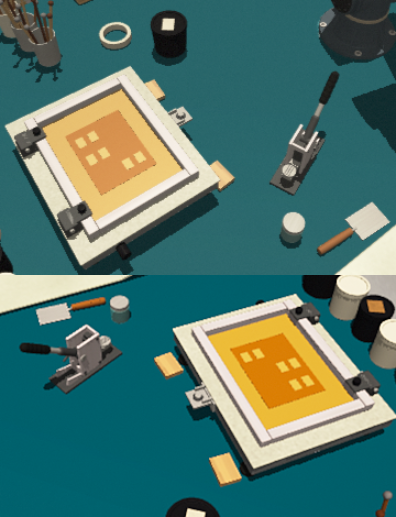

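```bash
cat >> h.py <<'E'
def plan(pos,yaw=None,n=5,pitch=0):
    """rows (tool units) from measured pose to pos with tool y at world yaw; tool z down (pitch about world-y-ish tool y)"""
    p,R=tcp(); 
    if yaw is None: yaw=np.arctan2(R[1,1],R[0,1])
    y=np.array([np.cos(yaw),np.sin(yaw),0]); z=np.array([0,0,-1.]); G=np.stack([np.cross(y,z),y,z],1)
    rv=Ro.from_matrix(R.T@G).as_rotvec(); d=(np.array(pos)-p)/n; st=Ro.from_rotvec(rv/n).as_matrix(); Rc=R
    print('dist/row',np.linalg.norm(d).round(1),'deg/row',np.degrees(np.linalg.norm(rv)/n).round(1),'dr',np.round(rv/n/np.radians(120),4))
    for i in range(n): print(np.round(Rc.T@d/200,3).tolist()); Rc=Rc@st
E
python3 -c "
from h import *
plan([482,254,300],np.radians(113),10)"
```

```text
dist/row 44.1 deg/row 3.7 dr [-0.     -0.     -0.0304]
[-0.205, -0.083, 0.002]
[-0.199, -0.096, 0.002]
[-0.192, -0.108, 0.002]
[-0.185, -0.12, 0.002]
[-0.177, -0.132, 0.002]
[-0.168, -0.143, 0.002]
[-0.159, -0.153, 0.002]
[-0.149, -0.163, 0.002]
[-0.138, -0.172, 0.002]
[-0.127, -0.181, 0.002]
```

Request:
servo_tool --plan '[{"slide":[-0.205,-0.083,0.002],"dr":[0,0,-0.03],"hand":1},{"slide":[-0.2,-0.096,0.002],"dr":[0,0,-0.03],"hand":1},{"slide":[-0.192,-0.108,0.002],"dr":[0,0,-0.03],"hand":1},{"slide":[-0.185,-0.12,0.002],"dr":[0,0,-0.03],"hand":1},{"slide":[-0.177,-0.132,0.002],"dr":[0,0,-0.03],"hand":1}]'

```text
t: 1.72
eef_pos: [303.2, 380.8, 302.0]
tcp_rot: [0.0, -0.04, 0.999, 0.0]
wrist_force: [0.6, 0.1, -0.8]
finger_gap: 85.2
finger_force: 0.0
```

Request:
servo_tool --plan '[{"slide":[-0.168,-0.143,0.002],"dr":[0,0,-0.03],"hand":1},{"slide":[-0.159,-0.153,0.002],"dr":[0,0,-0.03],"hand":1},{"slide":[-0.149,-0.163,0.002],"dr":[0,0,-0.03],"hand":1},{"slide":[-0.138,-0.172,0.002],"dr":[0,0,-0.03],"hand":1},{"slide":[-0.127,-0.181,0.002],"dr":[0,0,-0.03],"hand":1}]'

```text
t: 2.35
eef_pos: [482.0, 251.1, 300.0]
tcp_rot: [0.0, -0.196, 0.981, 0.0]
wrist_force: [-0.2, 1.4, 0.0]
finger_gap: 85.5
finger_force: 0.0
```

```bash
python3 - <<'E'
from h import *
p,R=tcp(); print(p,np.degrees(np.arctan2(R[1,1],R[0,1])))
f,w=cloud('wrist'); cv2.imwrite('pics/w1.png',f); np.save('w1.npy',w)
P=w[~np.isnan(w[...,0])]
m=(P[:,2]>107)&(P[:,2]<122); T=P[m]; print(len(T),T.min(0),T.max(0))
print('top',cv2.minAreaRect(T[:,:2].astype(np.float32)))
B=P[(P[:,2]>4)&(P[:,2]<12)&(P[:,0]>380)&(P[:,0]<600)&(P[:,1]>150)&(P[:,1]<350)]; print('base',cv2.minAreaRect(B[:,:2].astype(np.float32)))
S=P[(P[:,2]>44)&(P[:,2]<55)&(P[:,0]>520)&(P[:,1]<330)]; print('sad',len(S),cv2.minEnclosingCircle(S[:,:2].astype(np.float32)))
E
```

```text
[482.048403   251.14774301 299.95161303] 112.6043961131627
3835 [413.60282765  41.80543082 107.00896435] [794.20059954 293.88322948 121.9966527 ]
top ((620.3937377929688, 191.78530883789062), (140.96060180664062, 404.40618896484375), 61.27836990356445)
base ((487.0088195800781, 258.05078125), (196.11080932617188, 70.01596069335938), 22.744539260864258)
sad 665 ((626.5631103515625, 156.02682495117188), 166.77047729492188)
```

View pics/w1.png

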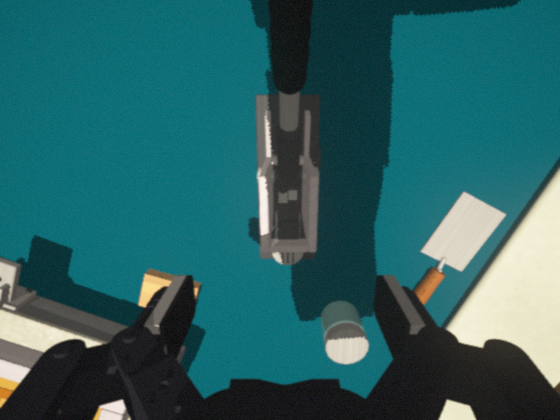

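```bash
python3 -c "
from h import *
print(np.round(cams.get_image('wrist')['mount'],2)); print(tcp()[1].round(2))
plan([488.4,258.6,147],np.radians(112.74),5)"
```

```text
[[  0.    -0.94  -0.33  84.8 ]
 [  1.     0.     0.     0.97]
 [  0.    -0.33   0.94 -70.47]
 [  0.     0.     0.     1.  ]]
[[-0.92 -0.38  0.  ]
 [-0.38  0.92 -0.  ]
 [-0.   -0.   -1.  ]]
dist/row 30.6 deg/row 0.1 dr [-0.0001  0.     -0.0006]
[-0.008, 0.006, 0.152]
[-0.008, 0.006, 0.152]
[-0.008, 0.006, 0.152]
[-0.008, 0.006, 0.152]
[-0.008, 0.006, 0.152]
```

Request:
servo_tool --plan '[{"slide":[-0.008,0.006,0.15],"dr":[0,0,-0.001],"hand":1},{"slide":[-0.008,0.006,0.15],"dr":[0,0,0],"hand":1},{"slide":[-0.008,0.006,0.15],"dr":[0,0,0],"hand":1},{"slide":[-0.008,0.006,0.15],"dr":[0,0,0],"hand":1},{"slide":[-0.008,0.006,0.16],"dr":[0,0,0],"hand":1}]'

```text
t: 3.08
eef_pos: [485.6, 261.2, 147.2]
tcp_rot: [0.0, -0.196, 0.981, 0.0]
wrist_force: [0.0, 0.1, -0.0]
finger_gap: 85.5
finger_force: 0.0
```

Request:
servo_tool --plan '[{"slide":[0,0,0],"dr":[0,0,0],"hand":-0.2},{"slide":[0,0,0],"dr":[0,0,0],"hand":-0.4},{"slide":[0,0,0],"dr":[0,0,0],"hand":-1},{"slide":[0,0,0],"dr":[0,0,0],"hand":-1},{"slide":[0,0,0],"dr":[0,0,0],"hand":-1}]'

```text
t: 3.7
eef_pos: [486.6, 260.7, 149.2]
tcp_rot: [0.001, -0.196, 0.981, -0.0]
wrist_force: [0.2, -4.8, 6.8]
finger_gap: 49.5
finger_force: 69.5
```

Request:
servo_tool --plan '[{"slide":[0,0,-0.02],"dr":[0,0,0],"hand":-1},{"slide":[0,0,-0.03],"dr":[0,0,0],"hand":-1},{"slide":[0,0,-0.05],"dr":[0,0,0],"hand":-1},{"slide":[0,0,-0.02],"dr":[0,0,0],"hand":-1},{"slide":[0,0,0],"dr":[0,0,0],"hand":-1}]'

```text
t: 4.32
eef_pos: [486.2, 260.9, 172.3]
tcp_rot: [0.0, -0.196, 0.981, 0.0]
wrist_force: [-0.6, -0.1, -10.4]
finger_gap: 49.3
finger_force: 68.5
```

```bash
python3 -c "
from h import *
p,R=tcp()
plan([535,2,p[2]],np.radians(88.85),10)"
```

```text
dist/row 26.3 deg/row 2.4 dr [0.     0.     0.0198]
[0.027, -0.129, -0.0]
[0.022, -0.13, -0.0]
[0.016, -0.131, -0.0]
[0.011, -0.131, -0.0]
[0.006, -0.132, -0.0]
[0.0, -0.132, -0.0]
[-0.005, -0.132, -0.0]
[-0.011, -0.131, -0.0]
[-0.016, -0.131, -0.0]
[-0.022, -0.13, -0.0]
```

Request:
servo_tool --plan '[{"slide":[0.027,-0.129,0],"dr":[0,0,0.02],"hand":-1},{"slide":[0.022,-0.13,0],"dr":[0,0,0.02],"hand":-1},{"slide":[0.016,-0.131,0],"dr":[0,0,0.02],"hand":-1},{"slide":[0.011,-0.131,0],"dr":[0,0,0.02],"hand":-1},{"slide":[0.006,-0.132,0],"dr":[0,0,0.02],"hand":-1}]'

```text
t: 4.95
eef_pos: [510.3, 130.3, 171.7]
tcp_rot: [-0.0, -0.092, 0.996, -0.0]
wrist_force: [-0.4, -0.9, -8.2]
finger_gap: 49.1
finger_force: 66.4
```

Request:
servo_tool --plan '[{"slide":[0,-0.132,0],"dr":[0,0,0.02],"hand":-1},{"slide":[-0.005,-0.132,0],"dr":[0,0,0.02],"hand":-1},{"slide":[-0.011,-0.131,0],"dr":[0,0,0.02],"hand":-1},{"slide":[-0.016,-0.131,0],"dr":[0,0,0.02],"hand":-1},{"slide":[-0.022,-0.13,0],"dr":[0,0,0.018],"hand":-1}]'

```text
t: 5.58
eef_pos: [534.4, 0.7, 171.7]
tcp_rot: [-0.0, 0.011, 1.0, -0.0]
wrist_force: [-0.2, -0.5, -9.0]
finger_gap: 49.4
finger_force: 66.4
```

Request:
servo_tool --plan '[{"slide":[0,0,0],"dr":[0,0,0],"hand":-1},{"slide":[0,0,0.02],"dr":[0,0,0],"hand":-1},{"slide":[0,0,0.02],"dr":[0,0,0],"hand":-1},{"slide":[0,0,0],"dr":[0,0,0],"hand":-1},{"slide":[0,0,0],"dr":[0,0,0],"hand":-1}]'

```text
t: 6.2
eef_pos: [534.4, 1.9, 163.9]
tcp_rot: [-0.0, 0.01, 1.0, -0.0]
wrist_force: [-0.2, -0.3, -10.0]
finger_gap: 49.4
finger_force: 67.2
```

```bash
python3 - <<'E'
from h import *
p,R=tcp(); print(p,np.degrees(np.arctan2(R[1,1],R[0,1])))
fs=[]
for n in ['wrist','scene','side']:
    f,w=cloud(n); np.save(n+'2.npy',w); fs.append(f); P=w[~np.isnan(w[...,0])]
    C=P[(P[:,0]>400)&(P[:,0]<655)&(abs(P[:,1])<60)]
    B=C[(C[:,2]>12)&(C[:,2]<36)&(C[:,0]>425)]
    print(n,len(B))
    if len(B)>20: print(' base',cv2.minAreaRect(B[:,:2].astype(np.float32)),np.percentile(B[:,2],[5,50,95]), 'front x',np.percentile(B[:,0],99))
    E=P[(P[:,2]>70)&(P[:,2]<82)&(P[:,0]>650)&(P[:,0]<706)&(abs(P[:,1])<45)]
    if len(E)>20: print(' ear',len(E),np.percentile(E,[1,99],axis=0).round(1).tolist())
    H=P[(P[:,2]>79.5)&(P[:,2]<92)&(P[:,0]>660)&(P[:,0]<700)&(abs(P[:,1])<45)]
    if len(H)>3: print(' bolt',len(H),H.mean(0).round(1),np.median(H,0).round(1),H.min(0).round(1),H.max(0).round(1))
a=np.vstack([cv2.resize(fs[0],(400,300)),np.hstack([cv2.resize(fs[1][180:300,190:350],(200,150)),cv2.resize(fs[2][160:310,210:370],(200,150))])])
cv2.imwrite('pics/v2.png',cv2.resize(a,(520,585)))
E
```

```text
[534.40069354   1.89308667 163.88985067] 88.88659861001891
wrist 6007
 base ((533.0487060546875, 1.3302154541015625), (70.33614349365234, 196.93560791015625), 88.77641296386719) [22.18047328 23.56281086 32.41102078] front x 625.2424481991853
scene 652
 base ((534.426513671875, 3.3328628540039062), (73.8023681640625, 199.74530029296875), 88.52020263671875) [16.76524919 21.72266971 30.97320661] front x 632.8541462371533
 ear 178 [[663.7, -25.8, 71.4], [705.4, 24.3, 81.7]]
 bolt 50 [ 6.878e+02 -6.000e-01  8.360e+01] [6.88e+02 6.00e-01 8.31e+01] [672.6 -26.2  79.9] [699.4  19.1  89.1]
side 1058
 base ((532.1627197265625, -2.8418731689453125), (74.3173828125, 198.33729553222656), 87.41275024414062) [17.79028118 22.68744082 32.80051914] front x 628.6068783831757
 ear 255 [[660.4, -31.5, 70.7], [705.6, 20.6, 81.6]]
 bolt 71 [686.3  -4.2  84.3] [686.2  -3.6  84.5] [665.6 -27.5  79.6] [699.2  19.5  89.4]
```

View pics/v2.png

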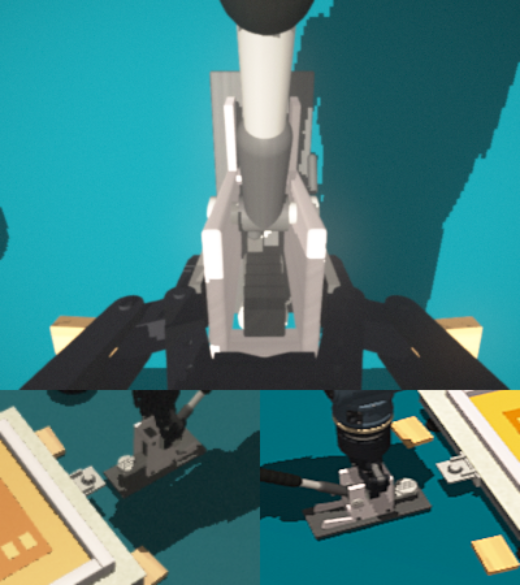

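```bash
python3 - <<'E'
from h import *
out=[]
for n in ['scene','side']:
    im=cams.get_image(n); f=im['frame']; K=np.array(im['camera_matrix']);Rm=np.array(im['R']);t=np.array(im['t'])
    q=K@(Rm@np.array([682,0,77])+t); u,v=(q[:2]/q[2]).round().astype(int); print(n,u,v,q[2])
    s=11; h=18; c=cv2.resize(f[v-h:v+h,u-h:u+h],None,fx=s,fy=s,interpolation=cv2.INTER_CUBIC)
    def pr(X):
        q=K@(Rm@np.array(X,float)+t); p=q[:2]/q[2]; return tuple(int(round((a-b+h+.5)*s)) for a,b in zip(p,(u,v)))
    # model outline of ear top for hypothesis pad at (682,-1), axis yaw -.02
    a=-.02; ex=np.array([np.cos(a),np.sin(a)]);ey=np.array([-ex[1],ex[0]]);o=np.array([682,-1.])
    L=lambda x,y,z:pr([*(o+x*ex+y*ey),z])
    cv2.polylines(c,[np.array([L(30,-25,77),L(-22,-25,77),L(-22,25,77),L(30,25,77)])],False,(0,0,255),1)
    for z in (77,85): cv2.drawMarker(c,L(0,0,z),(0,255,0) if z==77 else (255,0,255),0,12)
    cv2.line(c,L(30,-80,88),L(30,80,88),(255,0,0),1)
    out.append(c)
cv2.imwrite('pics/v3.png',np.hstack(out))
w=np.load('scene2.npy')
for nm in ['scene','side']:
    P=np.load(nm+'2.npy').reshape(-1,3);P=P[(abs(P[:,1])<6)&(P[:,0]>650)&(P[:,0]<725)&(P[:,2]>50)]
    P=P[np.argsort(P[:,0])]; print(nm,[(int(a),int(b)) for a,b in P[:,[0,2]].round()])
E
```

```text
scene 245 235 1378.4071456450756
side 328 220 1257.3101774020154
scene [(665, 78), (665, 77), (665, 77), (666, 75), (668, 79), (668, 74), (669, 75), (671, 75), (672, 78), (674, 76), (674, 76), (677, 79), (677, 84), (679, 83), (681, 82), (681, 89), (682, 89), (682, 80), (682, 85), (683, 87), (684, 85), (685, 81), (685, 87), (686, 82), (686, 85), (688, 83), (688, 89), (689, 85), (689, 84), (689, 80), (689, 82), (690, 73), (690, 79), (691, 75), (691, 81), (692, 77), (692, 88), (693, 79), (695, 79), (695, 78), (695, 74), (696, 76), (697, 82), (697, 77), (697, 74), (698, 76), (700, 76), (700, 75), (700, 76), (702, 76), (703, 76), (705, 76), (705, 76), (705, 71), (709, 81), (710, 81), (712, 84), (713, 86), (715, 89), (715, 85), (717, 88), (718, 81), (719, 91), (720, 87), (721, 87), (722, 88), (723, 89), (724, 86), (724, 84), (724, 87)]
side [(660, 79), (661, 74), (661, 73), (662, 79), (662, 77), (664, 78), (665, 79), (665, 79), (665, 72), (666, 73), (668, 75), (668, 76), (669, 76), (670, 75), (671, 73), (671, 76), (672, 77), (672, 75), (672, 80), (674, 78), (674, 81), (675, 76), (675, 78), (676, 75), (676, 78), (676, 81), (676, 84), (677, 78), (678, 89), (678, 87), (678, 82), (678, 84), (678, 89), (682, 83), (682, 85), (683, 87), (684, 84), (685, 86), (685, 84), (686, 85), (687, 86), (688, 83), (689, 84), (690, 81), (691, 81), (693, 76), (694, 77), (694, 76), (695, 77), (696, 77), (697, 76), (697, 78), (698, 79), (699, 79), (700, 73), (701, 76), (702, 74), (702, 77), (703, 74), (703, 76), (704, 77), (705, 77), (706, 75), (706, 77), (707, 77), (707, 78), (707, 81), (708, 84), (708, 75), (708, 81), (710, 88), (710, 81), (710, 83), (710, 85), (711, 89), (712, 78), (713, 83), (713, 87), (713, 85), (714, 88), (715, 89), (715, 86), (716, 86), (716, 89), (717, 90), (717, 86), (718, 88), (718, 89), (720, 90), (720, 87), (720, 86), (722, 89), (723, 86), (723, 89), (724, 87), (724, 89)]
```

View pics/v3.png

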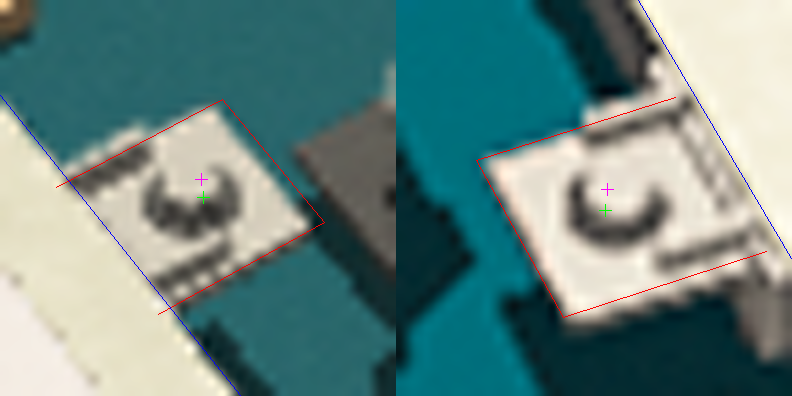

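Request:
servo_tool --plan '[{"slide":[0,0,0.02],"dr":[0,0,0],"hand":-1},{"slide":[0,0,0.02],"dr":[0,0,0],"hand":-1},{"slide":[0,0,0.016],"dr":[0,0,0],"hand":-1},{"slide":[-0.04,0,0],"dr":[0,0,0],"hand":-1},{"slide":[-0.07,0,0],"dr":[0,0,0],"hand":-1}]'

```text
t: 7.08
eef_pos: [557.2, 1.0, 152.9]
tcp_rot: [0.0, 0.01, 1.0, -0.0]
wrist_force: [1.4, 0.2, -8.4]
finger_gap: 49.0
finger_force: 67.1
```

Request:
servo_tool --plan '[{"slide":[-0.09,0.001,0],"dr":[0,0,0],"hand":-1},{"slide":[-0.09,0.001,0],"dr":[0,0,0],"hand":-1},{"slide":[-0.08,0.001,0],"dr":[0,0,0],"hand":-1},{"slide":[-0.06,0.002,0],"dr":[0,0,0],"hand":-1},{"slide":[0,0,0],"dr":[0,0,0],"hand":-1}]'

```text
t: 7.7
eef_pos: [621.5, 0.8, 152.5]
tcp_rot: [0.0, 0.01, 1.0, -0.0]
wrist_force: [-1.0, 0.8, -9.8]
finger_gap: 49.2
finger_force: 67.2
```

```bash
cat > ov.py <<'E'
from h import *
import sys
cx,cy,a,zb=map(float,sys.argv[2:6])
out=[]
for n in ['scene','side']:
    im=cams.get_image(n); f=im['frame']; K=np.array(im['camera_matrix']);Rm=np.array(im['R']);t=np.array(im['t'])
    q=K@(Rm@np.array([640,0,60])+t); u,v=(q[:2]/q[2]).round().astype(int)
    s=9; h=22; H=32; c=cv2.resize(f[v-H:v+H,u-h:u+h],None,fx=s,fy=s,interpolation=cv2.INTER_CUBIC)
    def pr(X):
        q=K@(Rm@np.array(X,float)+t); p=q[:2]/q[2]; return int(round((p[0]-u+h+.5)*s)),int(round((p[1]-v+H+.5)*s))
    ex=np.array([np.cos(a),np.sin(a)]);ey=np.array([-ex[1],ex[0]]);o=np.array([cx,cy])
    L=lambda x,y,z:pr([*(o+x*ex+y*ey),z])
    cv2.polylines(c,[np.array([L(95,-25,77),L(43,-25,77),L(43,25,77),L(95,25,77)])],False,(0,0,255),1)
    cv2.drawMarker(c,L(65,0,85),(255,0,255),0,12)
    cv2.polylines(c,[np.array([L(-100,-35,zb+8),L(97,-35,zb+8),L(97,35,zb+8),L(-100,35,zb+8)])],True,(0,255,255),1)
    cv2.polylines(c,[np.array([L(-35,-25,zb+115),L(35,-25,zb+115),L(35,25,zb+115),L(-35,25,zb+115)])],True,(0,255,0),1)
    out.append(c)
cv2.imwrite(sys.argv[1],np.hstack(out))
E
python3 ov.py pics/v4.png 621.7 0.8 -0.02 3
```

```text
(no output)
```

View pics/v4.png

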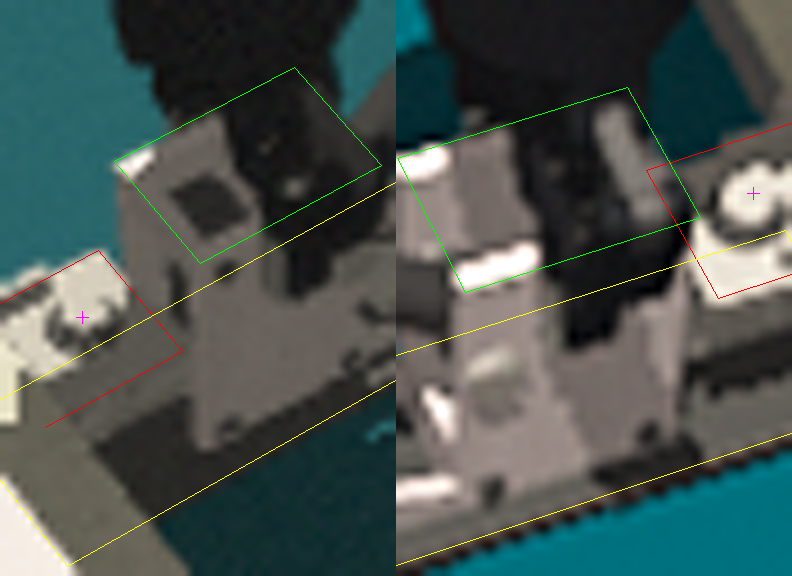

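Request:
servo_tool --plan '[{"slide":[0,0.005,0.008],"dr":[0,0,0],"hand":-1},{"slide":[0,0,0.008],"dr":[0,0,0],"hand":-1},{"slide":[0,0,0.003],"dr":[0,0,0],"hand":-1},{"slide":[0,0,0],"dr":[0,0,0],"hand":-1},{"slide":[0,0,0],"dr":[0,0,0],"hand":-1}]'

```text
t: 8.43
eef_pos: [620.2, 1.8, 149.3]
tcp_rot: [-0.0, 0.01, 1.0, 0.0]
wrist_force: [-3.0, -0.0, 0.0]
finger_gap: 49.4
finger_force: 68.1
```

Request:
servo_tool --plan '[{"slide":[0,0,0],"dr":[0,0,0],"hand":0.3},{"slide":[0,0,0],"dr":[0,0,0],"hand":0.5},{"slide":[0,0,0],"dr":[0,0,0],"hand":0.7},{"slide":[0,0,0],"dr":[0,0,0],"hand":0.8},{"slide":[0,0,-0.02],"dr":[0,0,0],"hand":0.8}]'

```text
t: 9.05
eef_pos: [620.3, 1.8, 152.8]
tcp_rot: [-0.0, 0.01, 1.0, -0.0]
wrist_force: [-0.4, -0.4, 1.2]
finger_gap: 76.7
finger_force: 0.0
```

Request:
servo_tool --plan '[{"slide":[0,0,-0.15],"dr":[0,0,0],"hand":0.8},{"slide":[0,0,-0.2],"dr":[0,0,0],"hand":0.8},{"slide":[0,0,-0.25],"dr":[0,0,0],"hand":0.8},{"slide":[0.1,0,-0.2],"dr":[0,0,0],"hand":0},{"slide":[0.2,0,-0.1],"dr":[0,0,0],"hand":-1}]'

```text
t: 9.68
eef_pos: [561.1, 3.0, 335.1]
tcp_rot: [0.002, 0.01, 1.0, -0.0]
wrist_force: [-0.3, -0.2, -0.1]
finger_gap: 41.4
finger_force: 0.0
```

```bash
python3 - <<'E'
from h import *
f,w=cloud('wrist'); p,R=tcp(); print(p)
P=w[~np.isnan(w[...,0])]
B=P[(P[:,2]>4)&(P[:,2]<12)&(P[:,0]>420)&(P[:,0]<730)&(abs(P[:,1])<45)]; print('base',len(B),cv2.minAreaRect(B[:,:2].astype(np.float32)),B.min(0),B.max(0))
for x in range(440,530,15):
    H=P[(abs(P[:,0]-x)<4)&(abs(P[:,1])<40)&(P[:,2]>85)]
    if len(H): print(x,len(H),'y',np.percentile(H[:,1],[2,98]).round(1),'ztop',np.percentile(H[:,2],95).round(1))
cv2.imwrite('pics/w5.png',f)
E
python3 ov.py pics/v5.png 620.5 1.8 -0.02 0
```

```text
[556.53458776   3.0736509  337.72141276]
base 1946 ((618.68212890625, 1.8477897644042969), (70.0699691772461, 196.73223876953125), 88.96082305908203) [519.82331829 -34.29936765   4.19660633] [717.64009779  38.0309104   11.67383256]
455 418 y [-4.8 14.1] ztop 205.3
470 502 y [-6.2 15.2] ztop 202.8
485 385 y [-6.4 15. ] ztop 189.5
500 303 y [-6.9 14.7] ztop 176.6
515 220 y [-6.1 13.5] ztop 162.2
```

View pics/v5.png

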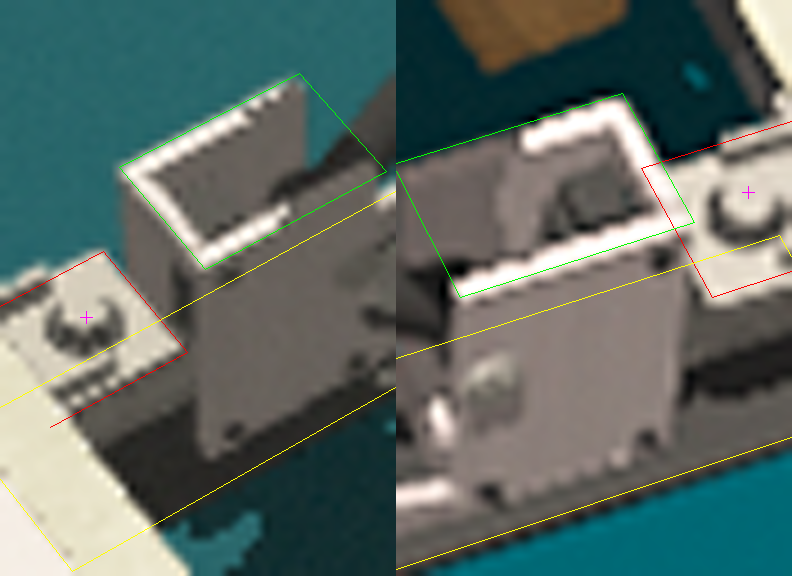

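View pics/w5.png

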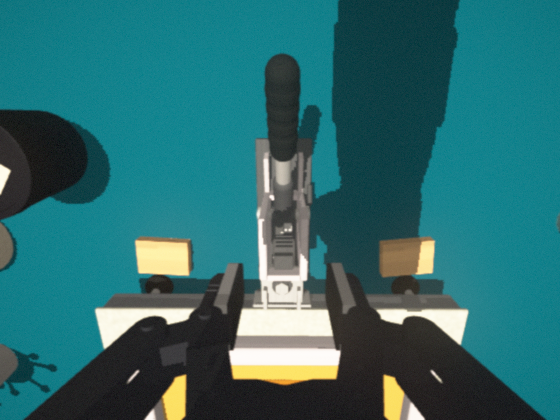

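Request:
servo_tool --plan '[{"slide":[0.09,0.001,0],"dr":[0,0,0],"hand":-1},{"slide":[0.09,0.001,0.05],"dr":[0,0,0],"hand":-1},{"slide":[0.09,0,0.1],"dr":[0,0,0],"hand":-1},{"slide":[0,0,0.12],"dr":[0,0,0],"hand":-1},{"slide":[0,0,0.08],"dr":[0,0,0],"hand":-1}]'

```text
t: 10.45
eef_pos: [506.6, 4.5, 261.3]
tcp_rot: [-0.001, 0.01, 1.0, -0.0]
wrist_force: [0.8, -0.4, 0.7]
finger_gap: 0.1
finger_force: 0.0
```

Request:
servo_tool --plan '[{"slide":[0.032,0,0.041],"dr":[0,0,0],"hand":-1},{"slide":[0.032,0,0.041],"dr":[0,0,0],"hand":-1},{"slide":[0.032,0,0.041],"dr":[0,0,0],"hand":-1},{"slide":[0.034,0,0.056],"dr":[0,0,0],"hand":-1},{"slide":[0.034,0,0.056],"dr":[0,0,0],"hand":-1}]'

```text
t: 11.08
eef_pos: [473.3, 5.1, 215.8]
tcp_rot: [0.0, 0.01, 1.0, -0.0]
wrist_force: [0.7, 0.5, 4.7]
finger_gap: 0.3
finger_force: 2.3
```

Request:
servo_tool --plan '[{"slide":[0.021,0,0.048],"dr":[0,0,0],"hand":-1},{"slide":[0.018,0,0.048],"dr":[0,0,0],"hand":-1},{"slide":[0.014,0,0.048],"dr":[0,0,0],"hand":-1},{"slide":[0.01,0,0.046],"dr":[0,0,0],"hand":-1},{"slide":[0.006,0,0.044],"dr":[0,0,0],"hand":-1}]'

```text
t: 11.7
eef_pos: [458.8, 5.4, 168.7]
tcp_rot: [-0.001, 0.01, 1.0, -0.0]
wrist_force: [-4.7, -0.0, 10.7]
finger_gap: 0.1
finger_force: 4.7
```

Request:
servo_tool --plan '[{"slide":[0.003,0,0.02],"dr":[0,0,0],"hand":-1},{"slide":[0,0,0.015],"dr":[0,0,0],"hand":-1},{"slide":[0,0,0.01],"dr":[0,0,0],"hand":-1},{"slide":[0,0,0],"dr":[0,0,0],"hand":-1},{"slide":[0,0,0],"dr":[0,0,0],"hand":-1}]'

```text
t: 12.32
eef_pos: [457.6, 5.4, 160.0]
tcp_rot: [-0.001, 0.01, 1.0, -0.0]
wrist_force: [-6.3, 0.6, 12.7]
finger_gap: 0.1
finger_force: 6.1
```

Request:
servo_tool --plan '[{"slide":[-0.015,0,-0.135],"dr":[0,0,0],"hand":-1},{"slide":[-0.048,0,-0.12],"dr":[0,0,0],"hand":-1},{"slide":[-0.068,0,-0.112],"dr":[0,0,0],"hand":-1},{"slide":[-0.08,0,-0.1],"dr":[0,0,0],"hand":-1},{"slide":[-0.015,0,-0.07],"dr":[0,0,0],"hand":-1}]'

```text
t: 12.95
eef_pos: [504.9, 4.6, 267.8]
tcp_rot: [0.0, 0.01, 1.0, -0.0]
wrist_force: [-0.5, 0.3, 0.7]
finger_gap: 0.0
finger_force: 0.0
```

Request:
servo_tool --plan '[{"slide":[0,0,0],"dr":[0,0,0],"hand":-1},{"slide":[0,0,0],"dr":[0,0,0],"hand":-1},{"slide":[0.032,0,0.041],"dr":[0,0,0],"hand":-1},{"slide":[0.032,0,0.041],"dr":[0,0,0],"hand":-1},{"slide":[0.034,0,0.041],"dr":[0,0,0],"hand":-1}]'

```text
t: 13.58
eef_pos: [484.2, 4.9, 242.4]
tcp_rot: [0.0, 0.01, 1.0, -0.0]
wrist_force: [-0.1, -0.4, 3.9]
finger_gap: 0.1
finger_force: 1.8
```

Request:
servo_tool --plan '[{"slide":[0.034,0,0.052],"dr":[0,0,0],"hand":-1},{"slide":[0.03,0,0.052],"dr":[0,0,0],"hand":-1},{"slide":[0.026,0,0.052],"dr":[0,0,0],"hand":-1},{"slide":[0.023,0,0.054],"dr":[0,0,0],"hand":-1},{"slide":[0.02,0,0.054],"dr":[0,0,0],"hand":-1}]'

```text
t: 14.2
eef_pos: [457.9, 5.4, 190.2]
tcp_rot: [0.001, 0.01, 1.0, -0.0]
wrist_force: [-1.2, -0.6, 13.3]
finger_gap: 0.1
finger_force: 6.4
```

Request:
servo_tool --plan '[{"slide":[0.014,0,0.04],"dr":[0,0,0],"hand":-1},{"slide":[0.012,0,0.04],"dr":[0,0,0],"hand":-1},{"slide":[0.008,0,0.035],"dr":[0,0,0],"hand":-1},{"slide":[0.004,0,0.02],"dr":[0,0,0],"hand":-1},{"slide":[0,0,0],"dr":[0,0,0],"hand":-1}]'

```text
t: 14.82
eef_pos: [451.6, 5.6, 163.5]
tcp_rot: [0.002, 0.01, 1.0, -0.0]
wrist_force: [1.9, -1.3, 11.6]
finger_gap: -0.1
finger_force: 5.7
```

Request:
servo_tool --plan '[{"slide":[0,0,0.02],"dr":[0,0,0],"hand":-1},{"slide":[0,0,0.015],"dr":[0,0,0],"hand":-1},{"slide":[0,0,0.01],"dr":[0,0,0],"hand":-1},{"slide":[0,0,0],"dr":[0,0,0],"hand":-1},{"slide":[0,0,0],"dr":[0,0,0],"hand":-1}]'

```text
t: 15.45
eef_pos: [451.2, 5.5, 157.7]
tcp_rot: [0.003, 0.01, 1.0, -0.0]
wrist_force: [-13.3, -0.1, 55.4]
finger_gap: -0.1
finger_force: 28.0
```

Request:
servo_tool --plan '[{"slide":[-0.015,0,-0.135],"dr":[0,0,0],"hand":-1},{"slide":[-0.048,0,-0.13],"dr":[0,0,0],"hand":-1},{"slide":[-0.068,0,-0.12],"dr":[0,0,0],"hand":-1},{"slide":[-0.08,0,-0.11],"dr":[0,0,0],"hand":-1},{"slide":[-0.03,0,-0.1],"dr":[0,0,0],"hand":-1}]'

```text
t: 16.08
eef_pos: [499.2, 4.7, 273.1]
tcp_rot: [-0.0, 0.01, 1.0, -0.0]
wrist_force: [-0.2, -0.5, -0.7]
finger_gap: -0.0
finger_force: 0.0
```

```bash
python3 - <<'E'
from h import *
f,w=cloud('wrist'); p,R=tcp(); print(p)
P=w[~np.isnan(w[...,0])]
B=P[(P[:,2]>4)&(P[:,2]<12)&(P[:,0]>420)&(P[:,0]<730)&(abs(P[:,1])<45)]; print('base',len(B),cv2.minAreaRect(B[:,:2].astype(np.float32)),B.min(0),B.max(0))
for n in ['side','scene']:
    f,w=cloud(n);P=w[~np.isnan(w[...,0])]
    E=P[(abs(P[:,1])<18)&(P[:,0]>660)&(P[:,0]<675)&(P[:,2]>60)]; print(n,'ear z',np.median(E[:,2]))
    E=np.load(n+'2.npy').reshape(-1,3); P=E; E=P[(abs(P[:,1])<18)&(P[:,0]>660)&(P[:,0]<675)&(P[:,2]>60)]; print('   before',np.median(E[:,2]))
E
python3 ov.py pics/v6.png 620.5 1.8 -0.02 0
```

```text
[500.24848961   4.64196692 275.31798449]
base 1131 ((569.3272094726562, 2.8660507202148438), (70.08294677734375, 98.92005920410156), 89.07795715332031) [519.68542692 -32.76843888   5.23302764] [618.23027602  38.5076649   10.94191546]
side ear z 81.76814707335741
   before 76.33190197719526
scene ear z 80.64458726482573
   before 75.93102990468115
```

View pics/v6.png

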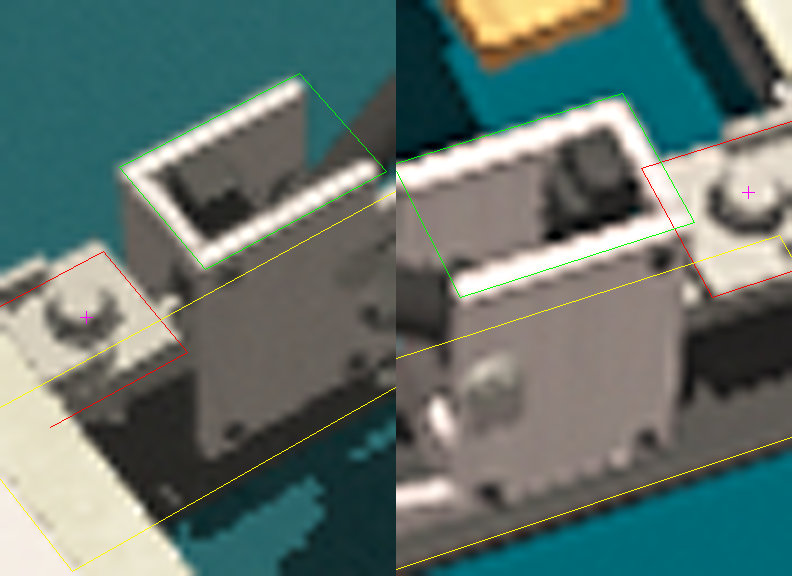

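Request:
servo_tool --plan '[{"slide":[0.016,0,0.033],"dr":[0,0,0],"hand":-1},{"slide":[0.016,0,0.033],"dr":[0,0,0],"hand":-1},{"slide":[0.016,0,0.033],"dr":[0,0,0],"hand":-1},{"slide":[0.016,0,0.033],"dr":[0,0,0],"hand":-1},{"slide":[0.016,0,0.033],"dr":[0,0,0],"hand":-1}]'

```text
t: 16.95
eef_pos: [482.7, 5.0, 239.8]
tcp_rot: [0.0, 0.01, 1.0, -0.0]
wrist_force: [-0.1, 0.2, 5.3]
finger_gap: 0.2
finger_force: 2.2
```

Request:
servo_tool --plan '[{"slide":[0.034,0,0.052],"dr":[0,0,0],"hand":-1},{"slide":[0.03,0,0.052],"dr":[0,0,0],"hand":-1},{"slide":[0.026,0,0.052],"dr":[0,0,0],"hand":-1},{"slide":[0.023,0,0.054],"dr":[0,0,0],"hand":-1},{"slide":[0.02,0,0.054],"dr":[0,0,0],"hand":-1}]'

```text
t: 17.58
eef_pos: [456.7, 5.5, 187.8]
tcp_rot: [0.001, 0.01, 1.0, -0.0]
wrist_force: [-0.2, -1.1, 12.1]
finger_gap: 0.3
finger_force: 6.4
```

Request:
servo_tool --plan '[{"slide":[0.014,0,0.04],"dr":[0,0,0],"hand":-1},{"slide":[0.012,0,0.04],"dr":[0,0,0],"hand":-1},{"slide":[0.008,0,0.035],"dr":[0,0,0],"hand":-1},{"slide":[0.004,0,0.02],"dr":[0,0,0],"hand":-1},{"slide":[0,0,0],"dr":[0,0,0],"hand":-1}]'

```text
t: 18.2
eef_pos: [450.8, 5.6, 161.3]
tcp_rot: [0.003, 0.01, 1.0, -0.0]
wrist_force: [5.0, -0.3, 10.9]
finger_gap: -0.4
finger_force: 5.6
```

Request:
servo_tool --plan '[{"slide":[0,0,0.01],"dr":[0,0,0],"hand":-1},{"slide":[0,0,0.01],"dr":[0,0,0],"hand":-1},{"slide":[0,0,0.003],"dr":[0,0,0],"hand":-1},{"slide":[0,0,0],"dr":[0,0,0],"hand":-1},{"slide":[0,0,0],"dr":[0,0,0],"hand":-1}]'

```text
t: 18.82
eef_pos: [450.7, 5.6, 158.6]
tcp_rot: [0.003, 0.01, 1.0, -0.0]
wrist_force: [-4.7, -1.2, 37.3]
finger_gap: -0.0
finger_force: 18.7
```

```bash
python3 - <<'E'
from h import *
for n in ['side','scene']:
    f,w=cloud(n);P=w[~np.isnan(w[...,0])]
    E=P[(abs(P[:,1])<18)&(P[:,0]>663)&(P[:,0]<677)&(P[:,2]>60)]; print(n,'ear z',np.median(E[:,2]))
s=r.state(); print(s['eef_pos'],s['wrist_force'],s['t'])
E
python3 ov.py pics/v7.png 620.5 1.8 -0.02 0
```

```text
side ear z 97.2245569127087
scene ear z 97.31985423812776
[450.67661821   5.55497501 158.64386784] [-3.49940879 -1.13538803 36.66136614] 18.925
```

View pics/v7.png

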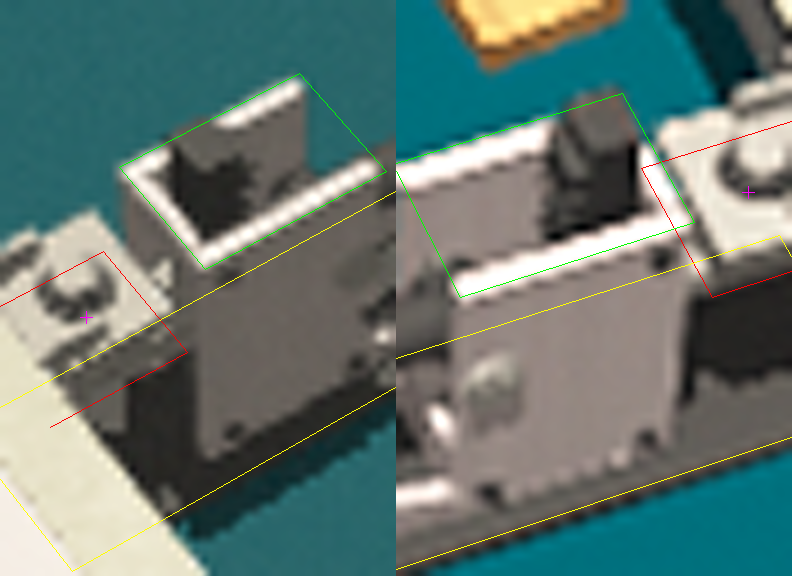

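```bash
python3 -c "
from bench import job
print(job.close_job())"
```

```text
the job is handed in; nothing more can be done
None
```

The job is handed in, but no verdict came back. The jack stands square under the lift pad, saddle about 4 mm from its centre. After three strokes the ear is about 21 mm up, so the front feet are about 17–18 mm off the bench by calculation. The arm is holding the handle on its stop with about 37 N, at 18.9 s of the 61 s allowed.

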